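# Wind the timer and hold the slide rack over the staining trough

### The arm

A 6-joint arm with a two-finger parallel gripper is mounted at the origin on a cart in front of the work surface, level with it; the furniture and walls round the work are solid. World frame = base frame: x ahead of the robot, y to its left, z up, the work surface at z = 0. Lengths are in mm, angles in rad, forces in N, time in s.
With the tool pointing down it reaches from about 325 to 850 mm from the base axis. Payload 15.5 kg.
Tool frame: the origin (TCP) lies on the centre line of the jaws, within the pads' length; the fingertips stand tip_extent ahead of it and the grasp point (between the pads) lies 11 mm behind it (tip_extent is the distance from the TCP to the fingertips, in mm); z points along the fingers, x is the direction in which the jaws open and shut, and the axes are right-handed (so a half turn about z gives the same grasp; the last joint's range is limited). The gripper opens to 91 mm and grips with 3 to 60 N. Pads are 32 mm wide; open, the fingers measure 118 mm over their backs; the gripper's body (76 mm by 178 mm) begins 60 mm behind the grasp point.
Start: joints at [1.206, 0.494, 1.345, -0, 1.302, -0.096], TCP at [166.582, 602.392, 194.215] pointing down, gripper open.
Joint ranges: [-2.91, 2.91], [-0.82, 2.16], [0.22, 2.67], [-1.22, 4.37], [0.12, 2.79], [-3.08, 3.08]. Speed limits (rad/s): [1.89, 1.89, 2.57, 3.01, 3.01, 3.01].

### API

Orientations are given as a unit quaternion [x, y, z, w].
In Python, from bench import get_obs, get_image, hand_in, boxes_of, masks_of, tip_extent gives the robot as it stands. The module is installed in compiled form; this text tells all that it offers.
- The arm moves only by the shell command python3 -m creep 'ROWS' [OPENING] [FORCE]. ROWS is JSON, a list that holds one entry, the list of rows, each a list of 6 numbers: the shift along the tool's x, y, z in mm, then the turn, a rotation vector about the tool's x, y, z in rad. In form: [[[dx, dy, dz, wx, wy, wz], ...]]. A call has 1 to 8 rows; each row is the pose to reach, as a shift and turn from the pose measured when the call began, along the tool's axes at that moment; what a row does not reach only later rows make up. A row lasts 1/8 s, in which the tool goes at most 62.5 mm and 10.7 degrees, less where a joint would pass 70% of its speed; a pose out of reach is approached as far as the arm can. A call with a gripper value outside its range is refused whole. OPENING is the opening, from 0 (shut) to 1 (fully open), set as the call begins (- or left out, the last holds). The fingers move at their own pace and stop on an object; FORCE is the grip in N (left out, the last holds). Time passes only in rows, so rows that repeat a pose let the fingers close. It gives the time, the measured TCP pose, the force and the opening at its end, in the units of the state.
- get_obs(): the state, without advancing time (a new reading comes with each control period).
- get_image(name): name is "side" or "top" or "wrist"; returns a dict with "img" (420x560x3 uint8, blue, green, red), "z_map" (420x560 float32, mm along the optical axis (not along the pixel's ray), 0 where there is no reading), "fov_y" (degrees; the focal length in pixels is half the picture's height over the tangent of half this angle, whatever the lens; pixels are square), "cx", "cy" (the principal point, pixels), "rvec" (rotation vector, rad) and "tvec" (3), from world to camera coordinates, as OpenCV has them. Camera axes: x right, y down, z forward; pixel columns grow to the right and rows downward; lengths in mm; the calibration is good to about 2 mm. A picture is of the moment at which its call begins.
- hand_in(): hands the job in, once; it reports no verdict.
Trained networks look in a picture, given as the dict that the camera call returned (one of the last four; its "shot" number tells which), for a name from the list of things; names that differ only in an ending like _2 or _b are one class to them, and where a whole thing is asked for, a point or a joint stands for the part that bears it (a point fixed in the world has none). Each returns a list of dicts, best first, with "conf" (0 to 1); they miss things now and then, are a little off and sometimes report something else, mostly with a low value. They report only what shows in the picture. A call takes as long as a camera call. They do not tell look-alikes from the thing itself.
- boxes_of(picture, target): "rect" ([centre column, centre row, width, height] in pixels, round what is visible of it).
- masks_of(picture, target): "region" (420x560 bool, what is visible of it) and "rect" ([centre column, centre row, width, height] in pixels, round what is visible of it).
The state is a dict: "clock": time; "qpos": joint angles; "joint_velocities": joint speeds; "effort": joint torques, N m; "eef_pos": TCP position; "orientation": TCP orientation; "contact_force": force on the tool from outside, world axes, zero at the start; "wrist_torque": the same for the moment, N m; "gripper_width": finger opening in mm.
Only numpy, scipy, OpenCV 4.12 (cv2) and the standard library are available. Lean on these libraries where they do the work, as an engineer would, in place of code of your own. Each camera call takes 0.05 s, during which the arm holds its last target. There are 200 camera calls.

### The job

Get ready to stain: first wind the clockwork timer fully, turning its key clockwise (seen from above) to the stop, letting go and taking a fresh hold as often as you need. Then take the slide rack by the bar of its handle, lift it higher than the row of bottles, carry it past them without disturbing any, and stop with it level and hovering about 15 mm above the rim of the empty rectangular trough, centred and lined up long side to long side so that it could be lowered straight in. Do not lower it and never let it touch the trough: finish while still holding it there, motionless.

Things in the scene. Friction and masses are not known exactly. Their poses are not given: they have to be found in the camera images.
- slide_rack: loose steel slide rack. Origin: centre of its underside, z up. Frame 84 mm (own x) by 46 mm (own y), 32 mm high. Its handle ends in a dark grip bar along x, centred over the origin: 66 mm long, 10 mm thick (across y), from 100 to 114 mm above the underside. Half a turn looks the same. Rack and trough stand on opposite sides of the row of bottles; which side is which varies. 0.11 to 0.23 kg.
- trough_mouth (a point): centre of the open mouth of the white rectangular trough, at rim height, 60 mm above the worktop. Outside 112 mm (own x) by 74 mm (own y), walls 4 mm, rim lip 2 mm further out; the mouth is 104 by 66 mm, so the rack fits with 10 mm to spare on each side. Rack x goes along trough x, either way round.
- wind (a joint): turn of the timer's winding key, rad: 0 unwound, grows clockwise seen from above, stop at 3.4; 3.0 and more counts as fully wound. Starts between 0 and 0.6, so several partial turns with fresh grips are needed. It takes about 0.07 to 0.11 N m, more as the spring tightens; friction keeps it where it is left.
- key_grip (a point): centre of the steel wing of the timer's key, on its upright axis, 68 mm above the worktop. The wing is a plate 46 mm long (own x), 9 mm thick (own y, grip across it), from 54 to 82 mm above the worktop; half a turn looks the same; it turns with the joint. The white round timer below, fixed to the worktop, is 72 mm across and 40 mm high.
- tall_bottle: loose white bottle in the row between rack and trough, 62 mm across, 128 mm high (the tallest of the row); origin: centre of its underside, z up
- round_bottle: loose brown bottle in that row, 58 mm across, 118 mm high; origin: centre of its underside, z up
- dropper_a: loose small brown dropper bottle in that row, 38 mm across, 94 mm high; origin: centre of its underside, z up
- dropper_b: another such dropper bottle in that row, 38 mm across, 94 mm high; origin: centre of its underside, z up
- trough: the staining trough, fixed to the worktop; origin: centre of its underside, on the worktop, axes as for its mouth
Mind the look-alikes: they are no part of the job. Leave any orange look-alike of the round_bottle alone.

How it is judged (in metres and radians):
On the way, in this order (a step that is already met when the one before it is completed fails the run):
1. the timer is fully wound while the rack still stands on the worktop (value of joint wind above 3 rad and height (world z) of slide_rack below 0.02 m), for 0.2 s.
2. the rack is lifted above the tops of the bottles (height (world z) of slide_rack above 0.13 m).
At the end, for the whole second after the job is handed in: the fingers hold the rack still and level (0.10 rad), off the trough, underside 4 to 30 mm above the rim, centred within 8 mm along each side, long sides parallel within 0.14 rad; the timer reads above 2.95 rad; every bottle of the row stands within 12 mm of its start (z of slide_rack in the frame of trough_mouth between 0.004 and 0.03 m and x of slide_rack in the frame of trough_mouth between -0.008 and 0.008 m and y of slide_rack in the frame of trough_mouth between -0.008 and 0.008 m and angle between the x axis of slide_rack and the x axis of trough_mouth, either way round below 0.14 rad and angle between slide_rack's own z axis and vertical below 0.1 rad and linear speed of slide_rack below 0.02 m/s and contact force between the fingers and slide_rack above 0.5 N and contact force between slide_rack and trough below 0.05 N and value of joint wind above 2.95 rad and distance of each of tall_bottle, round_bottle, dropper_a, dropper_b from where it was at the start of the episode below 0.012 m and angle between each of tall_bottle, round_bottle, dropper_a, dropper_b's own z axis and vertical below 0.15 rad); the arm keeps its last pose, push and grip.
It fails at once if the rack touches the trough (contact force between slide_rack and trough above 0.3 N).
It fails at once if a bottle of the row is pushed away or tipped (distance of tall_bottle from where it was at the start of the episode above 0.012 m or angle between tall_bottle's own z axis and vertical above 0.15 rad).
It fails at once if a bottle of the row is pushed away or tipped (distance of round_bottle from where it was at the start of the episode above 0.012 m or angle between round_bottle's own z axis and vertical above 0.15 rad).
It fails at once if a bottle of the row is pushed away or tipped (distance of dropper_a from where it was at the start of the episode above 0.012 m or angle between dropper_a's own z axis and vertical above 0.15 rad).
It fails at once if a bottle of the row is pushed away or tipped (distance of dropper_b from where it was at the start of the episode above 0.012 m or angle between dropper_b's own z axis and vertical above 0.15 rad).
It also fails if it takes over 72 s, if anything falls off the work surface, if the arm or the gripper's body presses on something with over 40 N, if the wrist force passes 120 N, or if a joint passes its speed limit or range.

## Working session

There is one attempt and no reset: what is moved stays moved. The work goes in short steps, Python scripts to look and compute and a shell command to move; the robot and the scene stay as the last step left them, time stands still between calls to the robot, and variables do not carry over. Pictures are saved under pics/ and viewed, about 8 in all and at most 12, crops included, and the job is handed in when it is done.

```bash
mkdir -p pics
cat > h.py <<'E'
import numpy as np, cv2
from scipy.spatial.transform import Rotation as R
from bench import *
def world(p, region=None):
    z=p["z_map"]; H,W=z.shape; f=H/2/np.tan(np.radians(p["fov_y"])/2)
    m=(z>0) if region is None else (region&(z>0))
    v,u=np.nonzero(m); d=z[m]
    c=np.stack([(u-p["cx"])/f*d,(v-p["cy"])/f*d,d],1)
    Rm=cv2.Rodrigues(np.array(p["rvec"],float))[0]
    return (c-np.array(p["tvec"],float).ravel())@Rm, np.stack([u,v],1)
def rect(pts):
    (c,s,a)=cv2.minAreaRect(pts[:,:2].astype(np.float32))
    if s[0]<s[1]: s=s[::-1]; a+=90
    return np.round(c,1),np.round(s,1),round((a+90)%180-90,1)
E
python3 - <<'E'
from h import *
print(get_obs(), tip_extent if not callable(tip_extent) else tip_extent())
for n in ["top","side"]:
    p=get_image(n); cv2.imwrite(f"pics/{n}0.png",p["img"])
    for t in ["slide_rack","trough","wind","key_grip","tall_bottle","round_bottle","dropper_a"]:
        try:
            for m in masks_of(p,t):
                w,_=world(p,m["region"])
                if len(w)<10: continue
                zt=np.percentile(w[:,2],98); top=w[w[:,2]>zt-8]
                print(n,t,round(m["conf"],2),np.round(m["rect"]),"med",np.round(np.median(w,0)),"ztop",round(zt),"toprect",rect(top))
        except Exception as e: print(n,t,e)
E
```

```text
{'clock': 0.0, 'qpos': array([ 1.20549512e+00,  4.94214753e-01,  1.34612897e+00,  3.22442640e-06,
        1.30249565e+00, -9.54909644e-02]), 'joint_velocities': array([ 5.27054556e-04, -1.54828186e-03,  5.41177038e-05, -6.75433090e-04,
       -3.06087481e-04,  1.78815670e-03]), 'effort': array([ 8.85701738e-04, -8.78830147e+01, -3.81867206e+01,  7.06891296e-02,
        5.29071945e-02, -8.69158885e-05]), 'eef_pos': array([166.43823828, 602.01209072, 193.61938468]), 'orientation': array([ 7.95785426e-01,  6.05578375e-01, -5.30609332e-04,  3.27153684e-04]), 'contact_force': array([-0.39578377, -0.54649137,  0.2474205 ]), 'wrist_torque': array([-0.01958254, -0.00699992, -0.0290922 ]), 'gripper_width': 91.00813513208632} 8.0
top slide_rack 0.64 [304. 199.  16.  36.] med [ 566. -101.   25.] ztop 114 toprect (array([ 568.2, -102.9]), array([64.7, 10.1]), 0.3)
top trough 0.92 [159. 241.  42.  56.] med [481. 249.  11.] ztop 61 toprect (array([477.9, 240.9]), array([115.9,  78.6]), 2.3)
top key_grip 0.65 [393. 247.  22.  10.] med [ 446. -289.   80.] ztop 83 toprect (array([ 446.9, -291.4]), ar
[... 1036 characters left out ...]
, -284.2]), array([39.4,  9.3]), -61.0)
side key_grip 0.66 [319. 144.  11.  17.] med [ 449. -284.   70.] ztop 83 toprect (array([ 449.2, -287.6]), array([44.5, 14. ]), -63.6)
side tall_bottle 0.66 [209. 232.  37.  66.] med [672.  94.  79.] ztop 129 toprect (array([678. ,  74.6]), array([39.4, 37.9]), -52.1)
side round_bottle 0.86 [288. 236.  22.  57.] med [516.  91.  69.] ztop 118 toprect (array([515. ,  72.7]), array([31.9, 29.9]), 52.6)
side dropper_a 0.67 [243. 238.  19.  38.] med [602.  77.  47.] ztop 89 toprect (array([603.2,  68.9]), array([10.2,  4.5]), 6.5)
side dropper_a 0.6 [329. 243.  19.  44.] med [437.  91.  48.] ztop 90 toprect (array([436.4,  81. ]), array([10.5,  8.4]), -8.5)
```

Run:
```python
import cv2,numpy as np
a=cv2.imread("pics/top0.png")[130:320,110:450]; cv2.imwrite("pics/top1.png",cv2.resize(a,None,fx=2.3,fy=2.3,interpolation=cv2.INTER_CUBIC))
```

```text
(no output)
```

View pics/top1.png

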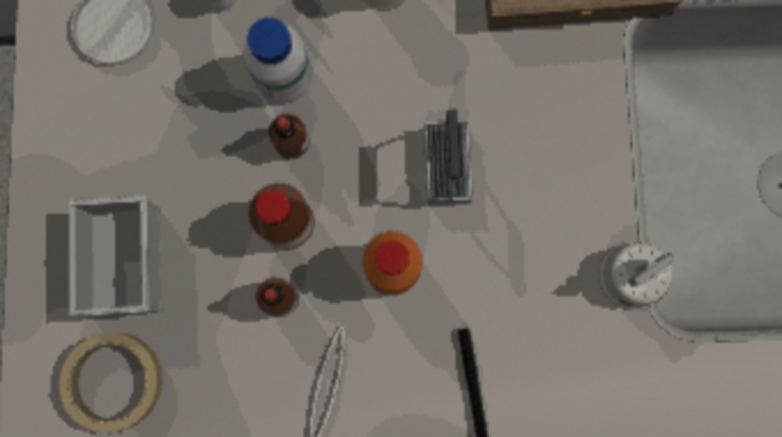

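View pics/side0.png

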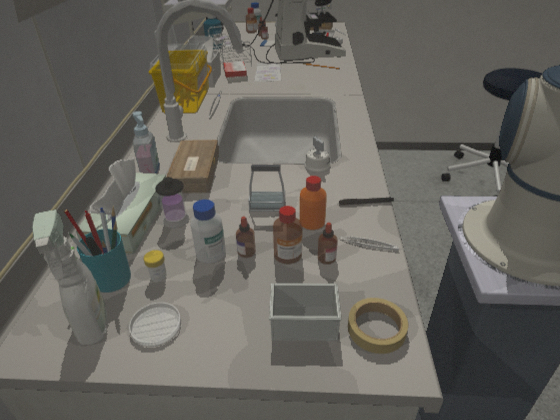

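The crop shows the white trough at (108,255), the row of bottles at (278,62), (288,133), (278,215), (275,296), the rack at (450,160) and the timer at (640,272).

There are two round_bottle candidates: brown at top-picture (231,226) and orange at (281,245). The brown one in the row is meant, and the orange one is the look-alike, to be left alone. The trough, the rack's bar and the timer have no twins.

```bash
cat >> h.py <<'E'
def rel(tgt,yaw):
    "tool-frame shift and turn to world TCP tgt, pointing down, tool x at yaw (deg)"
    o=get_obs(); Rc=R.from_quat(o["orientation"])
    y=np.radians(yaw); a,b=np.cos(y),np.sin(y)
    Rt=R.from_matrix(np.array([[a,b,0],[b,-a,0],[0,0,-1]]))
    return np.round(np.r_[Rc.inv().apply(np.array(tgt)-o["eef_pos"]),(Rc.inv()*Rt).as_rotvec()],3)
def yawnow():
    x=R.from_quat(get_obs()["orientation"]).apply([1,0,0]); return np.degrees(np.arctan2(x[1],x[0]))
E
python3 - <<'E'
from h import *
for n in ["side","top"]:
    p=get_image(n); w,uv=world(p)
    m=(w[:,2]>135)&(w[:,0]>250)&(w[:,0]<850)&(abs(w[:,1])<600)
    print(n,m.sum())
    for lo in range(-600,600,100):
        k=m&(w[:,1]>=lo)&(w[:,1]<lo+100)
        if k.sum()>5: print(lo,k.sum(),np.round(np.percentile(w[k],[2,98],axis=0)).tolist())
for t in [(300,500,200),(420,250,200),(447,0,200),(440,-270,200)]: print(rel(t,26))
E
```

```text
side 3232
-500 1239 [[666.0, -484.0, 259.0], [846.0, -438.0, 387.0]]
100 65 [[812.0, 122.0, 136.0], [849.0, 187.0, 155.0]]
200 1160 [[827.0, 252.0, 137.0], [848.0, 299.0, 248.0]]
300 768 [[822.0, 301.0, 177.0], [844.0, 327.0, 248.0]]
top 4276
-500 3035 [[662.0, -493.0, 262.0], [838.0, -441.0, 388.0]]
100 25 [[807.0, 119.0, 136.0], [849.0, 185.0, 154.0]]
200 1009 [[823.0, 241.0, 140.0], [849.0, 299.0, 247.0]]
300 207 [[819.0, 301.0, 177.0], [842.0, 322.0, 246.0]]
[-63.123 155.888  -5.791   0.      0.      0.847]
[-272.099  338.176   -5.783    0.       0.       0.847]
[-505.861  430.828   -5.777    0.       0.       0.847]
[-767.961  496.04    -5.77     0.       0.       0.847]
```

```bash
python3 -m creep '[[[-20,50,0,0,0,0],[-40,100,0,0,0,0.1],[-63,156,0,0,0,0.2],[-115,200,0,0,0,0.3],[-165,245,0,0,0,0.4],[-215,290,0,0,0,0.5],[-270,338,0,0,0,0.6],[-270,338,0,0,0,0.6]]]' 1 40; python3 -c "
from h import *
for t in [(447,0,200),(440,-270,200)]: print(rel(t,26))"
```

```text
clock: 1.9
eef_pos: [421.5, 249.5, 194.4]
orientation: [0.94, 0.341, 0.0, 0.0]
contact_force: [-0.0, 0.1, -0.5]
gripper_width: 91.4
[-140.547  207.697   -5.522    0.      -0.       0.243]
[-3.19216e+02  4.10246e+02 -5.49300e+00  0.00000e+00 -0.00000e+00
  2.43000e-01]
```

```bash
python3 -m creep '[[[-35,52,0,0,0,0.06],[-70,104,0,0,0,0.12],[-105,156,0,0,0,0.18],[-140,208,0,0,0,0.24],[-180,250,0,0,0,0.24],[-215,290,0,0,0,0.24],[-250,330,0,0,0,0.24],[-285,370,0,0,0,0.24]]]'; python3 -c "
from h import *
print(rel((440,-270,200),26))"
```

```text
clock: 2.9
eef_pos: [440.2, -219.1, 194.7]
orientation: [0.974, 0.226, 0.0, 0.0]
contact_force: [0.9, -0.8, -0.7]
gripper_width: 91.1
[-2.2561e+01  4.5597e+01 -5.2360e+00  1.0000e-03 -1.0000e-03  3.0000e-03]
```

Run:
```python
from h import *
p=get_image("wrist"); cv2.imwrite("pics/w1.png",p["img"])
for t in ["key_grip","wind"]:
  for m in masks_of(p,t):
    w,_=world(p,m["region"]); print(t,m["conf"],m["rect"],np.round(np.median(w,0)),len(w))
    k=w[(w[:,2]>76)&(w[:,2]<90)]
    if len(k)>10: print(rect(k),np.round(k.mean(0),1))
```

```text
key_grip 0.97 [256.2, 256.1, 14.4, 42.9] [ 448. -286.   81.] 441
(array([ 448.9, -290. ]), array([44.8, 12.7]), -63.9) [ 448.4 -288.9   81.2]
wind 0.82 [257.1, 256.1, 10.4, 39.1] [ 448. -286.   81.] 426
(array([ 448.7, -289.4]), array([43.5, 12.7]), -63.5) [ 448.1 -288.2   81.2]
```

View pics/w1.png

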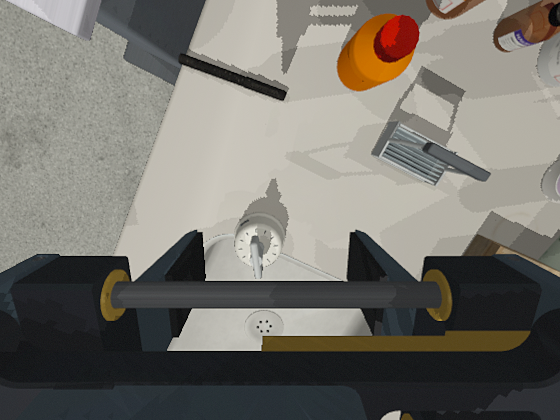

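The wrist view shows the key at (256,256) between the fingers. I'll go above it and descend.

```bash
python3 -c "
from h import *
print(rel((448.4,-289.3,57),26))"
```

```text
[-2.33680e+01  6.62210e+01  1.37512e+02  1.00000e-03 -0.00000e+00
 -0.00000e+00]
```

```bash
python3 -m creep '[[[-12,33,0,0,0,0],[-23.4,66.2,0,0,0,0],[-23.4,66.2,40,0,0,0],[-23.4,66.2,75,0,0,0],[-23.4,66.2,100,0,0,0],[-23.4,66.2,120,0,0,0],[-23.4,66.2,137.5,0,0,0],[-23.4,66.2,137.5,0,0,0]]]'; python3 -m creep '[[[0,0,0,0,0,0],[0,0,0,0,0,0],[0,0,0,0,0,0],[0,0,0,0,0,0],[0,0,0,0,0,0],[0,0,0,0,0,0]]]' 0 40; python3 -c "
from h import *
print(get_obs()['qpos'],get_obs()['wrist_torque'],yawnow())"
```

```text
clock: 4.05
eef_pos: [447.9, -287.9, 56.3]
orientation: [0.974, 0.225, -0.0, -0.001]
contact_force: [0.2, -0.7, 0.2]
gripper_width: 91.3
clock: 4.8
eef_pos: [447.9, -287.9, 56.3]
orientation: [0.974, 0.225, -0.0, -0.001]
contact_force: [-0.0, -0.4, -0.6]
gripper_width: 34.4
[-6.83563881e-01  5.47991736e-01  1.72080839e+00  2.09442040e-04
  8.74132568e-01 -1.13803744e+00] [-0.04499119  0.0327905  -0.00188692] 26.03172587912775
```

```bash
python3 -m creep '[[[0,0,0,0,0,0],[0,0,0,0,0,0],[0,0,0,0,0,0],[0,0,0,0,0,0],[0,0,0,0,0,0],[0,0,0,0,0,0]]]'; python3 -m creep '[[[0,0,0,0,0,0.1],[0,0,0,0,0,0.2],[0,0,0,0,0,0.3],[0,0,0,0,0,0.3]]]';  python3 -c "
from h import *
print(get_obs()['qpos'],get_obs()['wrist_torque'],yawnow())
p=get_image('wrist'); cv2.imwrite('pics/w2.png',p['img'][150:350])"
```

```text
clock: 5.55
eef_pos: [448.2, -288.1, 56.3]
orientation: [0.974, 0.225, -0.0, -0.0]
contact_force: [5.9, 0.0, -4.1]
gripper_width: 8.1
clock: 6.05
eef_pos: [449.0, -287.9, 56.3]
orientation: [0.997, 0.076, 0.0, -0.0]
contact_force: [10.1, 3.6, -4.8]
gripper_width: 8.5
[-6.82974613e-01  5.48223741e-01  1.72001402e+00  1.48180872e-03
  8.73216363e-01 -8.36313919e-01] [ 0.54549314 -1.68450748  0.04103567] 8.73114425713285
```

View pics/w2.png

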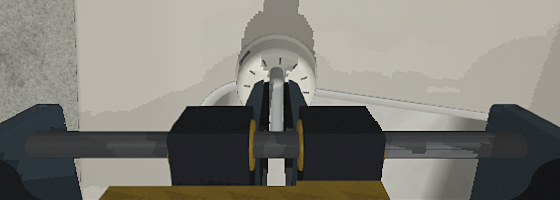

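The wing is clamped between the fingers at (277,90) and turning with them. I'll keep turning, shifted slightly to relieve the side load.

```bash
python3 -m creep '[[[1.5,0,0,0,0,0.15],[1.5,0,0,0,0,0.3],[1.5,0,0,0,0,0.45],[1.5,0,0,0,0,0.6],[1.5,0,0,0,0,0.75],[1.5,0,0,0,0,0.9],[1.5,0,0,0,0,1.05],[1.5,0,0,0,0,1.05]]]';  python3 -c "
from h import *
print(get_obs()['qpos'],get_obs()['wrist_torque'],yawnow())"
```

```text
clock: 7.1
eef_pos: [451.8, -288.8, 56.4]
orientation: [0.901, -0.435, 0.002, -0.0]
contact_force: [10.3, -5.6, -11.4]
gripper_width: 8.4
[-6.80948017e-01  5.49929270e-01  1.71569949e+00  1.57048194e-03
  8.72903169e-01  2.17087330e-01] [-1.02630025 -1.83534117 -0.03314797] -51.511496195364515
```

```bash
python3 -m creep '[[[0,0,0,0,0,0.15],[0,0,0,0,0,0.3],[0,0,0,0,0,0.45],[0,0,0,0,0,0.6],[0,0,0,0,0,0.75],[0,0,0,0,0,0.9],[0,0,0,0,0,1.05],[0,0,0,0,0,1.05]]]';  python3 -c "
from h import *
print(get_obs()['qpos'],get_obs()['wrist_torque'],yawnow())"
```

```text
clock: 8.1
eef_pos: [452.6, -291.4, 56.4]
orientation: [-0.561, 0.828, -0.003, 0.001]
contact_force: [2.4, -19.5, -14.4]
gripper_width: 8.2
[-6.82366981e-01  5.50650401e-01  1.71377882e+00 -1.14111728e-03
  8.70441597e-01  1.26962477e+00] [-3.52611407 -0.19151574  0.01408385] -111.79941899958675
```

Side load is growing from drift, so I'll take a fresh hold.

```bash
python3 -m creep '[[[0,0,0,0,0,0],[0,0,0,0,0,0],[0,0,0,0,0,0]]]' 0.35
python3 - <<'E'
from h import *
print(yawnow(),get_obs()["contact_force"],rel((448.8,-289,56.5),yawnow()))
for n in ["top","side"]:
  p=get_image(n)
  w,uv=world(p); k=(w[:,2]>38)&(w[:,2]<44)&(np.hypot(w[:,0]-449,w[:,1]+289)<45)
  if k.sum()>20: print(n,k.sum(),cv2.minEnclosingCircle(w[k][:,:2].astype(np.float32)))
E
```

```text
clock: 8.48
eef_pos: [452.3, -291.0, 56.4]
orientation: [-0.561, 0.828, -0.003, 0.0]
contact_force: [0.9, 0.3, 0.1]
gripper_width: 31.7
-111.79201170525704 [0.92703035 0.34482869 0.13424427] [-5.820e-01  3.967e+00 -1.310e-01 -6.000e-03 -3.000e-03  0.000e+00]
side 155 ((449.70452880859375, -285.1667175292969), 29.462970733642578)
```

```bash
python3 -m creep '[[[-0.6,4,0,0,0,0],[-0.6,4,0,0,0,0],[-0.6,4,0,0,0,0],[-0.6,4,0,0,0,0],[-0.6,4,0,0,0,0],[-0.6,4,0,0,0,0]]]' 0;  python3 -c "
from h import *
print(get_obs()['wrist_torque'],yawnow())"; python3 -m creep '[[[0,0,0,0,0,0.1],[0,0,0,0,0,0.2],[0,0,0,0,0,0.3],[0,0,0,0,0,0.4],[0,0,0,0,0,0.4]]]';  python3 -c "
from h import *
print(get_obs()['qpos'],get_obs()['wrist_torque'],yawnow())"
```

```text
clock: 9.32
eef_pos: [448.4, -290.0, 56.5]
orientation: [-0.561, 0.828, -0.003, -0.0]
contact_force: [-7.8, -9.3, 0.4]
gripper_width: 8.2
[-1.61499282  1.4964952  -0.02754066] -111.77393222313589
clock: 9.95
eef_pos: [448.5, -289.8, 56.5]
orientation: [-0.386, 0.923, -0.003, 0.001]
contact_force: [0.9, 2.2, 1.2]
gripper_width: 8.4
[-0.68401578  0.54634057  1.72393758 -0.0028836   0.86489751  1.66750882] [ 0.41807578 -0.06614644  0.80334338] -134.62595627035327
```

Torque about z jumped to 0.8 N m, so this is the stop. I'll release, rise and check the wing angle.

```bash
python3 -m creep '[[[0,0,0,0,0,0],[0,0,0,0,0,0],[0,0,0,0,0,0],[0,0,0,0,0,0]]]' 0.6; python3 -m creep '[[[0,0,-50,0,0,0],[0,0,-90,0,0,0],[0,0,-130,0,0,0],[0,0,-140,0,0,0]]]' 1;  python3 - <<'E'
from h import *
print(yawnow(),get_obs()["contact_force"],get_obs()["wrist_torque"])
for n in ["wrist","side"]:
  p=get_image(n); cv2.imwrite(f"pics/{n}3.png",p["img"])
  for m in masks_of(p,"key_grip"):
    w,_=world(p,m["region"]); k=w[(w[:,2]>76)&(w[:,2]<88)]
    print(n,m["conf"],m["rect"],len(k), rect(k) if len(k)>10 else "")
    if len(k)>10:
      c=k[:,:2]-k[:,:2].mean(0); v=np.linalg.eigh(c.T@c)[1][:,1]; print(np.degrees(np.arctan(v[1]/v[0])))
E
```

```text
clock: 10.45
eef_pos: [448.4, -289.8, 56.5]
orientation: [-0.386, 0.923, -0.003, 0.001]
contact_force: [-0.9, -0.3, 0.4]
gripper_width: 45.8
clock: 10.95
eef_pos: [448.8, -289.7, 198.9]
orientation: [-0.386, 0.923, -0.005, 0.001]
contact_force: [0.4, 0.8, -0.6]
gripper_width: 85.6
-134.60406737916855 [ 0.39873246  0.75275117 -0.62142965] [ 0.06113753  0.16429724 -0.01623665]
wrist 0.91 [277.9, 199.7, 12.8, 46.6] 367 (array([ 449.1, -290.8]), array([45.1, 13.1]), -44.9)
-43.629107500011905
side 0.67 [320.1, 144.9, 16.9, 14.0] 50 (array([ 449.4, -285.9]), array([41.2, 14.8]), -44.3)
-39.29608036717089
```

The wing went from -64° to -224°, about 2.79 rad. The stop torque means the start was about 0.6 and it is now about 3.4. Next is the rack.

```bash
python3 -c "
from h import *
print(rel((568,-103,200),-89.7))"
```

```text
[-2.1683e+02  4.4580e+01 -5.1590e+00 -4.0000e-03 -4.0000e-03 -7.8400e-01]
```

```bash
python3 -m creep '[[[-40,8,-3,0,0,-0.15],[-80,16,-3,0,0,-0.3],[-120,24,-3,0,0,-0.45],[-160,32,-3,0,0,-0.6],[-200,40,-3,0,0,-0.75],[-217,44.6,-3,-0.004,-0.004,-0.784],[-217,44.6,-3,-0.004,-0.004,-0.784]]]' 1 50;  python3 - <<'E'
from h import *
print(yawnow())
for n in ["wrist","top","side"]:
  p=get_image(n); cv2.imwrite(f"pics/{n}4.png",p["img"])
  for m in masks_of(p,"slide_rack"):
    w,uv=world(p,m["region"]); k=w[(w[:,2]>109)&(w[:,2]<120)&(abs(w[:,0]-568)<60)&(abs(w[:,1]+103)<40)]
    print(n,m["conf"],m["rect"],len(k), (rect(k),np.round(k.mean(0),1)) if len(k)>10 else "")
print(rel((568,-103,96),-89.7))
E
```

```text
clock: 12.02
eef_pos: [567.9, -102.2, 196.7]
orientation: [0.709, -0.705, -0.001, 0.0]
contact_force: [-0.4, -0.7, -0.2]
gripper_width: 90.9
-89.6937486368678
wrist 0.92 [277.3, 195.9, 36.6, 83.6] 666 ((array([ 572.2, -101.1]), array([64.7,  9.6]), 0.6), array([ 573.6, -101.4,  114. ]))
top 0.54 [305.0, 199.9, 15.8, 20.5] 85 ((array([ 556.3, -102.8]), array([37.8,  8.9]), -2.2), array([ 556.7, -102.9,  112.9]))
side 0.74 [264.6, 188.0, 32.9, 43.8] 95 ((array([573.1, -97.4]), array([63.5, 11.3]), -0.8), array([575.9, -97.4, 112.5]))
side 0.54 [243.8, 238.5, 20.5, 38.6] 0 
[-6.89000e-01 -2.57000e-01  1.01811e+02 -0.00000e+00  0.00000e+00
 -2.00000e-03]
```

View pics/wrist4.png

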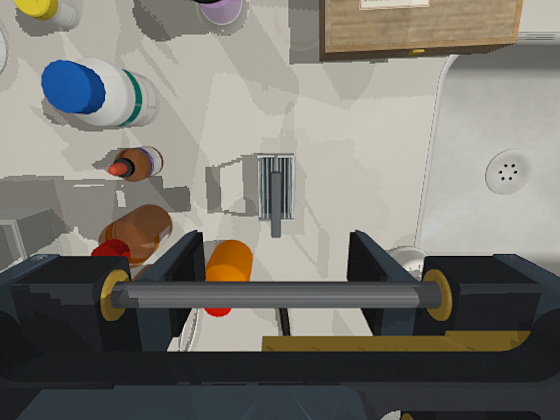

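The bar is in view at (277,205) and both fingers clear everything nearby. I'll descend and grip.

```bash
python3 -m creep '[[[-1.5,-3.3,30,0,0,0],[-1.5,-3.3,60,0,0,0],[-1.5,-3.3,80,0,0,0],[-1.5,-3.3,92,0,0,0],[-1.5,-3.3,101,0,0,0],[-1.5,-3.3,101,0,0,0]]]'; python3 -m creep '[[[0,0,0,0,0,0],[0,0,0,0,0,0],[0,0,0,0,0,0],[0,0,0,0,0,0],[0,0,0,0,0,0],[0,0,0,0,0,0],[0,0,0,0,0,0],[0,0,0,0,0,0]]]' 0 50; python3 -m creep '[[[0,0,0,0,0,0],[0,0,0,0,0,0],[0,0,0,0,0,0],[0,0,0,0,0,0]]]'; python3 -c "
from h import *
print(rel((571,-102,265),-89.7))"
```

```text
clock: 13.08
eef_pos: [570.9, -102.3, 96.7]
orientation: [0.708, -0.706, -0.0, -0.0]
contact_force: [0.7, 0.8, 0.7]
gripper_width: 90.9
clock: 14.08
eef_pos: [571.0, -102.3, 96.7]
orientation: [0.708, -0.706, -0.0, -0.0]
contact_force: [-0.8, -0.3, -0.7]
gripper_width: 14.1
clock: 14.58
eef_pos: [570.9, -102.3, 96.7]
orientation: [0.708, -0.706, -0.0, -0.0]
contact_force: [-0.5, 0.4, 0.6]
gripper_width: 0.4
[-3.01000e-01 -5.50000e-02 -1.68323e+02  0.00000e+00  0.00000e+00
 -2.00000e-03]
```

Closed to 0.4 mm, so the bar is not in the jaws. I'll look before moving.

Run:
```python
from h import *
L=[]
for n in ["wrist","side"]:
  p=get_image(n)
  im=p["img"][60:360,130:430] if n=="wrist" else cv2.resize(p["img"][110:260,190:340],(300,300))
  L.append(im)
  for m in masks_of(p,"slide_rack"):
    w,uv=world(p,m["region"]); k=w[(w[:,2]>106)&(w[:,2]<118)&(abs(w[:,0]-568)<60)&(abs(w[:,1]+103)<40)]
    print(n,m["conf"],m["rect"],len(k), (rect(k),np.round(k.mean(0),1)) if len(k)>10 else "")
    print(np.round(np.percentile(w,[2,50,98],axis=0)))
cv2.imwrite("pics/c5.png",np.hstack(L))
```

```text
wrist 0.94 [276.3, 213.8, 45.4, 95.8] 563 ((array([ 585.4, -101.2]), array([38.8,  9.5]), -0.1), array([ 593.7, -101.4,  113.8]))
[[ 540. -123.    3.]
 [ 590. -102.   27.]
 [ 613.  -80.  115.]]
side 0.7 [265.3, 189.2, 32.4, 45.8] 100 ((array([571. , -96.1]), array([63.2,  7.7]), 0.2), array([571. , -96.4, 110.6]))
[[ 536. -116.    4.]
 [ 573.  -91.   29.]
 [ 610.  -78.  114.]]
```

View pics/c5.png

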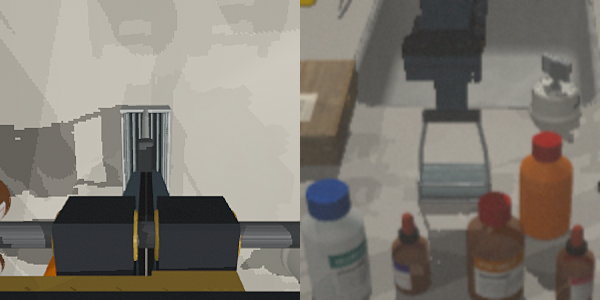

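Run:
```python
from h import *
print(get_obs()["gripper_width"],get_obs()["eef_pos"])
p=get_image("side"); w,uv=world(p)
for z in range(60,190,6):
  k=w[(abs(w[:,0]-571)<60)&(abs(w[:,1]+95)<45)&(abs(w[:,2]-z)<3)]
  if len(k): print(z,len(k),"x",np.round(np.percentile(k[:,0],[1,99])),"y",np.round(np.percentile(k[:,1],[1,50,99])))
cv2.imwrite("pics/c6.png",cv2.resize(p["img"][130:210,220:320],None,fx=7,fy=7,interpolation=cv2.INTER_CUBIC))
```

```text
0.5700398617855946 [ 570.91203812 -102.26104147   96.66595997]
60 8 x [533. 610.] y [-100.  -97.  -96.]
66 10 x [533. 610.] y [-102.  -99.  -97.]
72 11 x [535. 610.] y [-102. -100.  -98.]
78 11 x [536. 609.] y [-102. -100.  -96.]
84 10 x [538. 607.] y [-101. -100.  -99.]
90 10 x [540. 606.] y [-104. -100.  -96.]
96 8 x [540. 606.] y [-103.  -99.  -97.]
102 52 x [541. 604.] y [-100.  -96.  -94.]
108 66 x [541. 605.] y [-100.  -96.  -94.]
114 72 x [539. 605.] y [-104.  -97.  -93.]
120 24 x [555. 588.] y [-96. -94. -91.]
126 38 x [554. 588.] y [-95. -92. -90.]
132 37 x [554. 587.] y [-94. -92. -88.]
138 36 x [554. 587.] y [-94. -91. -88.]
144 38 x [553. 587.] y [-93. -90. -88.]
150 38 x [553. 589.] y [-93. -89. -87.]
156 19 x [556. 588.] y [-92. -89. -86.]
```

View pics/c6.png

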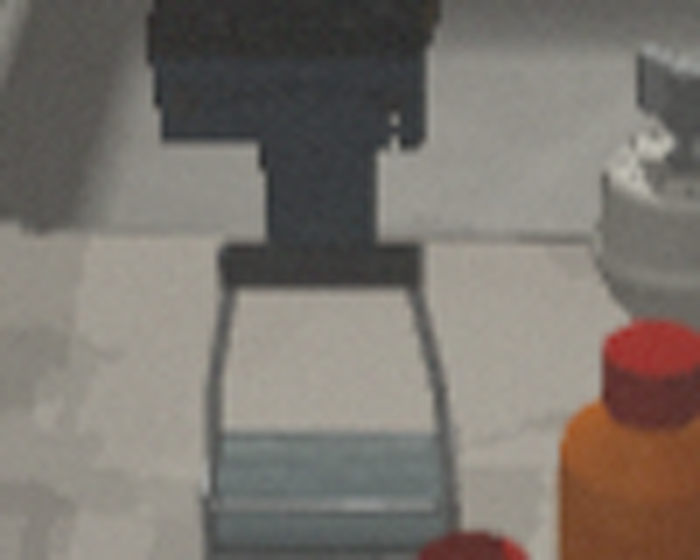

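The fingertips end at about z 115, just over the bar at (320,265). The fingers really reach about 20 mm less than the TCP reading and tip_extent imply, and the rack is untouched. I'll open, go 21 mm lower and grip again.

```bash
python3 -m creep '[[[0,0,0,0,0,0],[0,0,0,0,0,0],[0,0,0,0,0,0],[0,0,0,0,0,0],[0,0,0,0,0,0]]]' 0.5; python3 -m creep '[[[0,0,7,0,0,0],[0,0,14,0,0,0],[0,0,21,0,0,0],[0,0,21,0,0,0]]]'; python3 -m creep '[[[0,0,0,0,0,0],[0,0,0,0,0,0],[0,0,0,0,0,0],[0,0,0,0,0,0],[0,0,0,0,0,0],[0,0,0,0,0,0],[0,0,0,0,0,0],[0,0,0,0,0,0]]]' 0 50;  python3 - <<'E'
from h import *
print(get_obs()["gripper_width"])
p=get_image("side"); w,uv=world(p)
for z in range(72,140,6):
  k=w[(abs(w[:,0]-571)<60)&(abs(w[:,1]+95)<45)&(abs(w[:,2]-z)<3)]
  if len(k): print(z,len(k),"x",np.round(np.percentile(k[:,0],[1,99])),"y",np.round(np.percentile(k[:,1],[1,50,99])))
E
```

```text
clock: 15.45
eef_pos: [570.9, -102.3, 96.7]
orientation: [0.708, -0.706, -0.0, -0.0]
contact_force: [0.5, 0.7, 0.6]
gripper_width: 45.1
clock: 15.95
eef_pos: [570.4, -102.1, 74.9]
orientation: [0.708, -0.706, -0.001, 0.0]
contact_force: [0.5, -0.4, -1.3]
gripper_width: 45.7
clock: 16.95
eef_pos: [570.5, -102.2, 75.0]
orientation: [0.708, -0.706, -0.001, 0.0]
contact_force: [-0.4, 1.1, 2.9]
gripper_width: 9.7
9.743508182249354
72 9 x [536. 610.] y [-102.  -99.  -97.]
78 12 x [536. 609.] y [-102.  -98.  -96.]
84 9 x [538. 606.] y [-101.  -99.  -95.]
90 13 x [540. 606.] y [-103. -100.  -98.]
96 23 x [540. 603.] y [-101.  -91.  -86.]
102 53 x [541. 604.] y [-100.  -89.  -85.]
108 73 x [539. 605.] y [-101.  -94.  -85.]
114 73 x [541. 605.] y [-111.  -95.  -84.]
120 33 x [553. 587.] y [-110.  -87.  -83.]
126 36 x [554. 587.] y [-88. -85. -84.]
132 37 x [553. 587.] y [-88. -85. -82.]
138 6 x [560. 582.] y [-84. -83. -82.]
```

Gripped at 9.7 mm. Lifting.

```bash
python3 -m creep '[[[0,0,-10,0,0,0],[0,0,-35,0,0,0],[0,0,-65,0,0,0],[0,0,-95,0,0,0],[0,0,-125,0,0,0],[0,0,-150,0,0,0],[0,0,-165,0,0,0],[0,0,-170,0,0,0]]]'; python3 -m creep '[[[0,0,0,0,0,0],[0,0,0,0,0,0]]]'
python3 - <<'E'
from h import *
print(get_obs()["gripper_width"])
for n in ["wrist","side"]:
  p=get_image(n); cv2.imwrite(f"pics/{n}7.png",p["img"])
  for m in masks_of(p,"slide_rack")[:1]:
    w,uv=world(p,m["region"]); w=w[np.hypot(w[:,0]-570,w[:,1]+102)<80]
    print(n,m["conf"],m["rect"],np.round(np.percentile(w,[1,50,99],axis=0)))
    k=w[(w[:,2]>225)&(w[:,2]<320)]
    if len(k)>10: print("bar",rect(k),k.mean(0))
    k=w[w[:,2]<212]; print("frame",rect(k))
for t in [(570,-40,244),(525,70,244),(479.6,242.5,244)]: print(rel(t,-88))
E
```

```text
clock: 18.0
eef_pos: [570.9, -102.3, 245.7]
orientation: [0.708, -0.706, -0.0, 0.0]
contact_force: [0.5, 0.4, -2.0]
gripper_width: 9.5
clock: 18.25
eef_pos: [570.5, -102.2, 244.8]
orientation: [0.708, -0.706, -0.001, 0.0]
contact_force: [0.5, 0.6, -1.6]
gripper_width: 9.8
9.781577844478825
wrist 0.98 [275.2, 242.2, 52.1, 143.2] [[ 542. -123.  173.]
 [ 590. -102.  200.]
 [ 613.  -80.  285.]]
bar (array([ 575.5, -106.2]), array([72.4, 18.3]), 0.5) [ 586.66291781 -101.95766325  279.07118511]
frame (array([582.9, -91.8]), array([64.3, 61.3]), 90.0)
side 0.64 [263.8, 122.2, 40.2, 56.9] [[ 530. -119.  172.]
 [ 571.  -87.  199.]
 [ 612.  -77.  284.]]
bar (array([571.6, -99.7]), array([77.9, 13.3]), -1.8) [571.054144   -98.31873358 265.10390542]
frame (array([571.8, -97.8]), array([86.3, 48. ]), 4.1)
[-6.2226e+01  4.8200e-01  1.2140e+00  1.0000e-03  1.0000e-03 -3.2000e-02]
[-1.72376e+02  4.51130e+01  1.33000e+00  1.00000e-03  1.00000e-03
 -3.20000e-02]
[-3.45027e+02  8.99350e+01  1.47900e+00  1.00000e-03  1.00000e-03
 -3.20000e-02]
```

```bash
python3 -m creep '[[[-25,5,0,0,0,0],[-65,15,0,0,0,0],[-110,28,0,0,0,-0.01],[-155,40,0,0,0,-0.02],[-200,52,0,0,0,-0.03],[-245,63,0,0,0,-0.03],[-285,74,0,0,0,-0.03],[-315,82,0,0,0,-0.03]]]';python3 -m creep '[[[-12,3,0,0,0,0],[-23,6,0,0,0,0],[-30,8,0,0,0,0],[-30,8,0,0,0,0]]]'
cat > m.py <<'E'
from h import *
o=get_obs(); zb=o["eef_pos"][2]-75; print("under",zb,"w",o["gripper_width"],"yaw",yawnow())
for n in ["wrist","top","side"]:
  p=get_image(n); cv2.imwrite(f"pics/{n}8.png",p["img"])
  for t in ["slide_rack","trough"]:
   for m in masks_of(p,t)[:1]:
    w,uv=world(p,m["region"]); w=w[np.hypot(w[:,0]-480,w[:,1]-243)<90]
    if t=="trough": k=w[(w[:,2]>56)&(w[:,2]<64)]
    else: k=w[(w[:,2]>zb+25)&(w[:,2]<zb+36)]
    print(n,t,round(m["conf"],2),len(k),(rect(k),np.round(k.min(0)),np.round(k.max(0))) if len(k)>10 else "")
E
python3 m.py
```

```text
clock: 19.45
eef_pos: [486.9, 214.1, 245.3]
orientation: [0.719, -0.695, -0.001, 0.0]
contact_force: [-0.4, -0.2, -1.7]
gripper_width: 9.4
clock: 19.95
eef_pos: [478.0, 243.6, 245.3]
orientation: [0.719, -0.695, -0.001, 0.0]
contact_force: [0.4, 0.0, -1.1]
gripper_width: 9.5
under 170.34562245542992 w 9.50705966595988 yaw -88.04652587499264
wrist slide_rack 0.92 1151 ((array([492.2, 245. ]), array([57.7, 45.4]), 1.9), array([463., 222., 195.]), array([522., 269., 206.]))
wrist trough 0.85 809 ((array([480.2, 243. ]), array([114.8,  78.1]), 2.0), array([424., 202.,  56.]), array([539., 284.,  62.]))
top slide_rack 0.84 172 ((array([476.1, 241.8]), array([82.1, 43.4]), 2.4), array([435., 219., 195.]), array([516., 265., 206.]))
top trough 0.66 267 ((array([477.4, 240.1]), array([116. ,  78.1]), 1.4), array([419., 200.,  56.]), array([535., 278.,  63.]))
side slide_rack 0.65 1158 ((array([480. , 247.2]), array([83.9, 43.9]), 2.3), array([438., 224., 195.]), array([522., 270., 206.]))
side trough 0.89 672 ((array([480.3, 245. ]), array([114.5,  79.3]), 2.0), array([423., 203.,  56.]), array([538., 285.,  63.]))
```

```bash
python3 -c "
import cv2,numpy as np
a=cv2.resize(cv2.imread('pics/wrist8.png'),(480,360));b=cv2.imread('pics/side8.png')[120:420,200:440]
cv2.imwrite('pics/c9.png',np.hstack([a[:300],b]))"
```

```text
(no output)
```

View pics/c9.png

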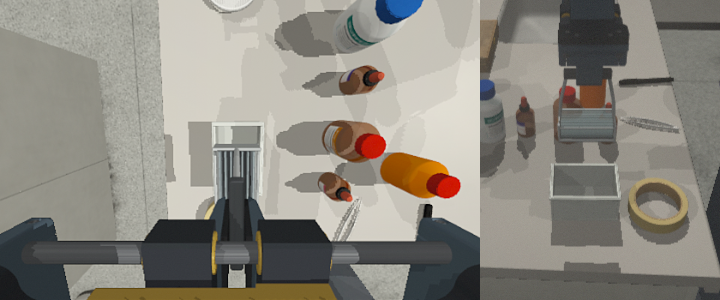

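The picture shows the rack over the trough with all bottles standing. Relative to the trough it sits about (-0.8, +1.9) mm off. I'll correct that and descend, stopping a little high.

```bash
python3 -m creep '[[[1.9,-0.8,8,0,0,0],[1.9,-0.8,22,0,0,0],[1.9,-0.8,38,0,0,0],[1.9,-0.8,54,0,0,0],[1.9,-0.8,68,0,0,0],[1.9,-0.8,80,0,0,0],[1.9,-0.8,88,0,0,0],[1.9,-0.8,90,0,0,0]]]';python3 -m creep '[[[0,0,0,0,0,0],[0,0,0,0,0,0]]]'
cat >> m.py <<'E'
p=get_image("side"); m=masks_of(p,"slide_rack")[0]; w,_=world(p,m["region"]); k=w[np.hypot(w[:,0]-480,w[:,1]-243)<70]
print("z range side",np.percentile(k[:,2],[0.5,2,99]))
f=k[(k[:,2]<zb+28)&(k[:,1]>np.percentile(k[:,1],60))]; print("front face zmin",np.percentile(f[:,2],[0,1,5]))
for t in ["tall_bottle","round_bottle","dropper_a"]:
  for m in masks_of(p,t):
    w,_=world(p,m["region"]); k=w[w[:,2]>np.percentile(w[:,2],98)-8]; print(t,round(m["conf"],2),rect(k)[0])
m=[x for x in masks_of(p,"key_grip")][:1]
for x in m:
  w,_=world(p,x["region"]); print("key",rect(w[w[:,2]>76]))
E
python3 m.py
```

```text
clock: 21.4
eef_pos: [478.6, 241.7, 154.9]
orientation: [0.719, -0.695, -0.001, 0.001]
contact_force: [0.1, 0.1, -1.4]
gripper_width: 9.6
clock: 21.65
eef_pos: [478.8, 241.9, 155.3]
orientation: [0.719, -0.695, -0.001, 0.0]
contact_force: [1.7, -0.6, -1.1]
gripper_width: 10.1
under 80.30742866211077 w 10.057993966479673 yaw -88.05405188038259
wrist slide_rack 0.93 1141 ((array([494.2, 243.1]), array([55.7, 45. ]), 1.7), array([466., 220., 105.]), array([523., 266., 116.]))
wrist trough 0.77 1727 ((array([481. , 242.8]), array([112.6,  78.4]), 2.0), array([423., 202.,  56.]), array([538., 284.,  63.]))
top slide_rack 0.78 145 ((array([475.5, 238.9]), array([80.9, 44.6]), -1.2), array([435., 217., 105.]), array([516., 262., 114.]))
top trough 0.94 233 ((array([477.5, 240.6]), array([115.6,  78.2]), 2.4), array([419., 200.,  56.]), array([536., 278.,  64.]))
side slide_rack 0.96 1012 ((array([481. , 244.1]), array([83. , 45.9]), 3.1), array([439., 219., 105.]), array([523., 269., 116.]))
side trough 0.84 539 ((array([480.8, 245.8]), array([115.6,  75.6]), 2.6), array([422., 205.,  56.]), array([539., 284.,  63.]))
z range side [ 80.81330595  81.99163353 183.76110972]
front face zmin [80.04199883 80.7309394  81.7192117 ]
tall_bottle 0.69 [678.   74.3]
round_bottle 0.72 [479.7 282.3]
round_bottle 0.58 [517.8 159.8]
dropper_a 0.85 [603.4  68.5]
dropper_a 0.53 [452.8 168.5]
```

```bash
python3 -m creep '[[[-0.8,0,2,0,0,0],[-0.8,0,4,0,0,0],[-0.8,0,5,0,0,0],[-0.8,0,5,0,0,0],[-0.8,0,5,0,0,0],[-0.8,0,5,0,0,0]]]'
python3 - <<'E'
from h import *
p=get_image("top"); cv2.imwrite("pics/top10.png",p["img"])
for t in ["key_grip","tall_bottle","round_bottle","dropper_a"]:
  for m in masks_of(p,t):
    w,_=world(p,m["region"]); k=w[w[:,2]>np.percentile(w[:,2],98)-8]; print(t,round(m["conf"],2),np.round(m["rect"]),rect(k))
E
python3 m.py | head -7; python3 -c "from bench import *; o=get_obs(); print(o['joint_velocities'],o['eef_pos'],o['gripper_width'])"
```

```text
clock: 23.15
eef_pos: [478.6, 242.6, 150.0]
orientation: [0.719, -0.695, -0.001, 0.001]
contact_force: [-0.4, -0.2, -1.5]
gripper_width: 9.2
key_grip 0.44 [393. 250.  18.  16.] (array([ 446.5, -290.2]), array([42.2, 12.3]), -44.8)
tall_bottle 0.96 [232. 160.  27.  34.] (array([674.1,  71.3]), array([40.2, 39.4]), 87.2)
round_bottle 0.79 [279. 245.  25.  30.] (array([462.4, -41.8]), array([30.3, 28.8]), -47.0)
round_bottle 0.65 [232. 223.  31.  32.] (array([512.9,  68.5]), array([30.4, 30.1]), -46.2)
dropper_a 0.68 [235. 189.  16.  22.] (array([599.7,  63. ]), array([11.1,  9.5]), 46.9)
dropper_a 0.49 [230. 258.  22.  18.] (array([432.8,  75.3]), array([11.1,  8.6]), 3.0)
under 74.95591682461011 w 9.52370342053427 yaw -88.05599487579764
wrist slide_rack 0.79 1157 ((array([493.3, 243.7]), array([56.7, 45. ]), 1.8), array([464., 220., 100.]), array([522., 267., 111.]))
wrist trough 0.63 1765 ((array([482. , 242.8]), array([110.6,  78.3]), 2.0), array([426., 202.,  56.]), array([538., 284.,  62.]))
top slide_rack 0.87 144 ((array([475.8, 239.3]), array([81. , 45.2]), -1.6), array([435., 218., 100.]), array([517., 263., 110.]))
top trough 0.68 0 
side slide_rack 0.76 1058 ((array([481. , 244.5]), array([83.6, 47.5]), 2.0), array([438., 220., 100.]), array([523., 268., 111.]))
side trough 0.96 584 ((array([481.2, 244.4]), array([116.4,  78.3]), 2.2), array([422., 203.,  56.]), array([540., 285.,  63.]))
[ 9.45367135e-04  1.03320520e-03 -1.87569589e-04 -1.26692252e-05
 -1.34334419e-03  2.49904722e-04] [478.55147116 242.58211411 149.93826914] 9.478429318513886
```

Everything checks out: the rack is centred, level and still, the bottles have not moved, and the key is where I left it.

```bash
python3 -c "from bench import *; print(hand_in())"
```

```text
the job is handed in; nothing more can be done
None
```

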